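# Put the opened phone away in the dust box

### The arm

A 6-joint arm with a two-finger parallel gripper is mounted at the origin on the work surface. World frame = base frame: x ahead of the robot, y to its left, z up, the work surface at z = 0. Lengths are in m, angles in rad, forces in N, time in s.
With the tool pointing down it reaches from about 0.3 to 0.775 m from the base axis. Payload 14.6 kg.
Tool frame: the origin (TCP) lies between the finger pads; the fingertips stand 14 mm ahead of it and the grasp point (between the pads) lies 5 mm behind it; z points along the fingers, y is the line along which they close (so a half turn about z gives the same grasp; the last joint's range is limited). The gripper opens to 94 mm and grips with 3 to 60 N. Pads are 16 mm wide; open, the fingers measure 119 mm over their backs; the gripper's body (75 mm by 177 mm) begins 78 mm behind the grasp point.
Start: joints at [1.195, 0.3, 1.521, -0, 1.321, -0.067], TCP at [0.167, 0.524, 0.219] pointing down, gripper open.
Joint ranges: [-3.03, 3.03], [-0.79, 2.21], [0.23, 2.52], [-1.04, 4.18], [0, 3.07], [-2.55, 2.55]. Speed limits (rad/s): [2.22, 2.22, 2.57, 3.14, 3.14, 3.14].

### API

Orientations are given as [roll, pitch, yaw] about the fixed x, y, z axes, in that order (R = Rz(yaw) Ry(pitch) Rx(roll)).
In Python, from station import ctrl gives the robot as it stands. The module is installed in compiled form; this text tells all that it offers.
- The arm moves only by the tool move_arm, never from a script. Its argument "targets" is a list of rows, each a list of 7 numbers: the opening, from -1 (shut) to 1 (fully open), then the shift along the tool's x, y, z in units of 50 mm (1.0 is 50 mm), then the turn, a rotation vector about the tool's x, y, z in rad. A call has 1 to 12 rows; each row is the pose to reach, as a shift and turn from the pose commanded when the call began, along the tool's axes at that moment; what a row does not reach only later rows make up. A row lasts 1/10 s, in which the tool goes at most 50 mm and 8.59 degrees, less where a joint would pass 70% of its speed; a pose out of reach is approached as far as the arm can. A call with a gripper value outside its range is refused whole. The fingers move at their own pace and stop on an object; "grip_force" is the grip in N (left out, the last holds). Time passes only in rows, so rows that repeat a pose let the fingers close. It gives the time, the measured TCP pose, the force, the opening and the grip force at its end, in the units of the state.
- ctrl.get_obs(): the state, without advancing time (a new reading comes with each control period).
- ctrl.camera(name): name is "scene" or "side" or "wrist"; returns (picture, depth): 400x640x3 uint8, red, green, blue; 400x640 float32, m along the optical axis (not along the pixel's ray), 0 where there is no reading.
- ctrl.camera_params(name): a dict with "intrinsics" (3x3 intrinsics, pixels), "rvec" (rotation vector, rad) and "tvec" (3), from world to camera coordinates, as OpenCV has them; the wrist camera has in their place "T_tool_cam" (4x4, takes a point from camera to tool coordinates, whose origin is the TCP and whose axes are the flange's). Camera axes: x right, y down, z forward; pixel columns grow to the right and rows downward; lengths in m; the calibration is good to about 2 mm. A picture is of the moment at which its call begins: read the wrist's pose just before it. camera_params takes no time and is no camera call.
- ctrl.hand_in(): hands the job in; it is judged then, once.
Trained networks look in the newest picture that a camera, given by its name, has taken for a name from the list of things; names that differ only in an ending like _2 or _b are one class to them, and where a whole thing is asked for, a point or a joint stands for the part that bears it (a point fixed in the world has none). Each returns a list of dicts, best first, with "score" (0 to 1); they miss things now and then, are a little off and sometimes report something else, mostly with a low value. They report only what shows in the picture. A call takes as long as a camera call. They do not tell look-alikes from the thing itself.
- ctrl.cut_out(camera, target): "region" (400x640 bool, what is visible of it) and "point" ([column, row] in pixels, amid what is visible of it).
- ctrl.tip_of(camera, target): "point" ([column, row] in pixels: a listed point, or the origin of a listed thing).
The state is a dict: "time_s": time; "qpos": joint angles; "joint_vel": joint speeds; "tau": joint torques, N m; "ee_pos": TCP position; "eef_rot": TCP orientation; "force": force on the tool from outside, world axes, zero at the start; "moment": the same for the moment, N m; "grip_width": finger opening in m; "grip_force": force on a finger pad.
Only numpy, scipy, OpenCV 4.12 (cv2) and the standard library are available. Lean on these libraries where they do the work, as an engineer would, in place of code of your own. Each camera call takes 0.05 s, during which the arm holds its last target. There are 200 camera calls.

### The job

Put the half-repaired phone away from the dust: with your fingertips push the pulled-out tray it lies in fully home into the low steel box, then swing the box's open door fully shut by pushing on its outside. Only push: do not grip or pull the tray or door, reach inside them, or touch or lift the phone, and leave everything else on the bench where it is.

Things in the scene. Friction and masses are not known exactly. Their poses are not given: they have to be found in the camera images.
- dust_box: the fixed grey steel box, 170 deep (x) x 180 wide (y) x 80 high mm, standing on the bench. Origin: centre of its underside. Its open front faces its own -x, towards the robot, at x = -85 mm; walls 6 mm. It stands at a different place and yaw each time (within about 0.3 rad); it does not move.
- tray (a joint): how far the tray is pulled out (m): 0 is fully home against its stop, its front then flush with the box's front edges; it is 0.07 to 0.12 at the start. It slides level along the box's x axis, with about 1 N of friction and some damping, and stays where it is left.
- tray_front (a point): middle of the outside of the tray's flat aluminium front panel, 38 mm above the bench. The panel is 158 mm wide (box y) and runs from 8 to 68 mm above the bench; the point's axes are those of the box, and the panel looks to -x. It has no handle. Behind it is the black inside of the tray, not to be touched by the fingers, its floor 11 mm above the bench.
- door (a joint): how far the box's door is swung open (rad): 0 is fully shut over the front, against its stop; about 1.57 is square to the front, and it starts at 1.65 to 1.95, beside the tray. Its friction at the hinge is about 0.06 N m, and it stays where it is left. Seen from above, it opens clockwise and shuts anticlockwise.
- door_hinge (a point): the door's upright hinge line, 2 mm above the bench, at the box's left front corner seen from the robot (box frame x = -87, y = +88 mm). Its axes turn with the door and equal the box's when it is shut: the flat door runs 176 mm from here along their -y; its outside faces their -x, 11 mm out from here. The door is 2 to 78 mm above the bench.
- door_outside (a point): point on the door's flat outside face, 115 mm from the hinge and 40 mm above the bench, a good place to push. Same axes as door_hinge: the outside faces -x, so push along +x. An upright aluminium strip, 10 mm proud, stands on the outside 165 to 173 mm from the hinge. The inside of the door has a black lining, not to be touched by the fingers.
- phone: the phone under repair, a black slab 66 x 136 x 9 mm (x, y, z), its back off, lying loose and flat in the tray, its long side across. Origin: centre of its underside.
- solvent: bystander: amber bottle, 48 mm across, 115 mm high, standing to the right of the box. Origin: centre of its foot.
- flux_jar: bystander: glass jar, 54 mm across, 60 mm high, standing to the left of the box. Origin: centre of its foot.
- driver: bystander: grey screwdriver, 150 mm long (its x), 26 mm thick, lying to the right. Origin: underside, middle of its length.
- tin: bystander: flat round tin, 60 mm across, 18 mm high, on the bench to the right of the tray. Origin: centre of its underside.
- stand: bystander: green plastic phone stand, 85 x 70 mm foot, about 85 mm high, to the left. Origin: centre of its underside.
- tape: bystander: ring of tape, 70 mm across, 18 mm high, lying to the left. Origin: centre of its underside.
- brush: bystander: small brush, 150 mm long (its x), 42 mm wide, lying to the right. Origin: underside, middle of its length.
- tweezers: bystander: steel tweezers, 110 mm long, 6 mm high, lying across the rear of the box's top, 80 mm above the bench. Origin: underside, middle.
Not all that is in view belongs to the job. Of the things shaped like the phone, the black one is meant.

How it is judged:
By the outcome, as a careful person would: the job done as asked, in the order asked, and still so for the second after the job is handed in, with the robot touching nothing.
It also fails if it takes over 53 s, if anything falls off the work surface, if the arm or the gripper's body presses on something with over 40 N, if the wrist force passes 120 N, or if a joint passes its speed limit or range.

## Working session

There is one attempt and no reset: what is moved stays moved. The work goes in short steps, Python scripts to look and compute and a tool call to move; the robot and the scene stay as the last step left them, time stands still between calls to the robot, and variables do not carry over. Pictures are saved under pics/ and viewed, at most 10 in all, crops included, and the job is handed in when it is done.

Besides the shell and the picture viewer there is one more tool, called after "Call:" as name(argument=value, ...) on one line, values as JSON. move_arm: Moves the arm, as the interface text tells. Its arguments: {"type":"object","properties":{"targets":{"type":"array"},"grip_force":{"type":"number"}},"required":["targets"]}

```bash
mkdir -p pics; cat > h.py <<'E'
import numpy as np, cv2
from station import ctrl
def params(n):
    p=ctrl.camera_params(n); K=np.array(p["intrinsics"])
    R,_=cv2.Rodrigues(np.array(p["rvec"],float)); return K,R,np.array(p["tvec"],float).ravel()
def cloud(n,depth):
    K,R,t=params(n); v,u=np.mgrid[0:400,0:640]
    c=np.stack([(u-K[0,2])/K[0,0]*depth,(v-K[1,2])/K[1,1]*depth,depth],-1)
    return (c-t)@R   # world
def px(n,P):
    K,R,t=params(n); c=np.atleast_2d(P)@R.T+t; q=c@K.T; return q[:,:2]/q[:,2:]
E
python3 - <<'E'
from h import *
o=ctrl.get_obs(); print(o["time_s"],o["ee_pos"],o["eef_rot"],o["force"],o["grip_width"])
for n in ("scene","side"):
    im,d=ctrl.camera(n); cv2.imwrite(f"pics/{n}0.png",im[...,::-1]); np.save(f"{n}0.npy",d)
    W=cloud(n,d)
    for t in ("tray_front","door_hinge","door_outside","dust_box","phone"):
        r=ctrl.tip_of(n,t)
        for x in r[:2]:
            c,w=np.round(x["point"]).astype(int); 
            print(n,t,round(x["score"],2),c,w,W[np.clip(w,0,399),np.clip(c,0,639)].round(3))
E
```

```text
0.0 [0.16706313 0.5237429  0.21890604] [-3.14045440e+00 -7.23975091e-05  2.83274991e+00] [ 0.10576528  0.43430634 -0.39280496] 0.09437765777706902
scene tray_front 0.59 341 194 [0.504 0.091 0.04 ]
scene door_outside 0.71 370 244 [0.731 0.026 0.078]
scene door_outside 0.66 377 180 [0.514 0.205 0.053]
scene dust_box 0.94 370 243 [0.731 0.025 0.081]
scene phone 0.96 313 170 [0.322 0.101 0.009]
scene phone 0.66 272 203 [ 0.408 -0.077  0.008]
side tray_front 0.6 300 189 [0.521 0.121 0.014]
side door_hinge 0.58 321 181 [0.603 0.146 0.021]
side door_outside 0.62 290 165 [0.498 0.214 0.058]
side dust_box 0.84 341 193 [ 0.64  -0.005  0.081]
side dust_box 0.36 317 233 [ 0.54  -0.113  0.019]
side phone 0.75 275 232 [ 0.409 -0.077  0.011]
side phone 0.71 314 192 [0.565 0.084 0.024]
```

View pics/scene0.png

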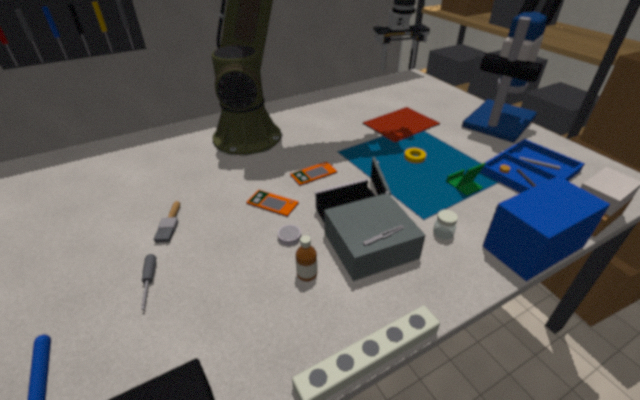

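View pics/side0.png

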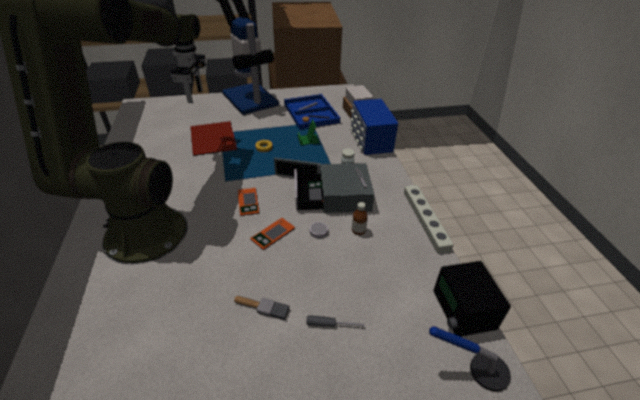

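```bash
python3 - <<'E'
from h import *
# box top fit
for n in ("scene","side"):
    d=np.load(f"{n}0.npy"); W=cloud(n,d); 
    m=(d>0)&(abs(W[...,2]-.080)<.006)&(W[...,0]>.52)&(W[...,0]<.85)&(abs(W[...,1])<.2)
    k,l,s,c=cv2.connectedComponentsWithStats(m.astype(np.uint8)); i=1+s[1:,4].argmax()
    P=W[l==i][:,:2].astype(np.float32); print(n,len(P),W[l==i][:,2].mean(),cv2.minAreaRect(P*1000),P.min(0),P.max(0))
    print(cv2.boxPoints(cv2.minAreaRect(P)).round(3).tolist())
E
```

```text
scene 3863 0.07903854999793754 ((643.289306640625, 85.96971130371094), (200.64840698242188, 241.76625061035156), 82.75568389892578) [ 0.53590983 -0.02781943] [0.77087426 0.19989322]
[[0.5109999775886536, 0.0020000000949949026], [0.7509999871253967, -0.028999999165534973], [0.7760000228881836, 0.17000000178813934], [0.5360000133514404, 0.20100000500679016]]
side 1607 0.0811961837071028 ((646.487060546875, 83.49174499511719), (202.498046875, 233.13340759277344), 82.1434555053711) [ 0.54421    -0.02745223] [0.7712606  0.19855087]
[[0.5170000195503235, -0.0010000000474974513], [0.7480000257492065, -0.032999999821186066], [0.7760000228881836, 0.1679999977350235], [0.5450000166893005, 0.20000000298023224]]
```

The scene view shows the grey box at (372,235) with tweezers on top. The pulled-out tray is at (343,197) and the open door at (378,178). Phone look-alikes are the orange ones at (314,173) and (272,203) in the scene view. The black one in the tray, at side (314,190), is the one meant. Next I fit the box, door and tray.

```bash
python3 - <<'E'
from h import *
im=[cv2.imread("pics/scene0.png"),cv2.imread("pics/side0.png")]
a=cv2.resize(im[0][150:280,290:450],None,fx=4,fy=4,interpolation=2)[:, :400*2]
b=cv2.resize(im[1][140:240,230:390],None,fx=4,fy=4,interpolation=2)
cv2.imwrite("pics/crop.png",cv2.resize(np.vstack([a[:,:640],b[:,:640]]),(417,600)))
for n in ("scene","side"):
    d=np.load(f"{n}0.npy"); W=cloud(n,d)
    m=((d>0)&(abs(W[...,2]-.080)<.006)&(W[...,0]>.5)&(W[...,0]<.85)&(abs(W[...,1]-.08)<.15)).astype(np.uint8)
    m2=cv2.morphologyEx(m,cv2.MORPH_OPEN,np.ones((13,13) if n=="scene" else (9,9),np.uint8))
    P=W[m2>0][:,:2].astype(np.float32); r=cv2.minAreaRect(P); print(n,len(P),r,cv2.boxPoints(r).round(3).tolist())
    c=np.array([.663,.082]); # rest: points near front
    yaw=np.radians((r[2]-90) if r[2]>45 else r[2]); C=np.array(r[0])
    L=np.stack([np.cos(yaw)*(W[...,0]-C[0])+np.sin(yaw)*(W[...,1]-C[1]),-np.sin(yaw)*(W[...,0]-C[0])+np.cos(yaw)*(W[...,1]-C[1])],-1)
    f=(d>0)&(L[...,0]<-.09)&(L[...,0]>-.32)&(abs(L[...,1])<.19)
    g=f&(W[...,2]>.06)
    print("yaw",yaw); 
    for lo,hi in ((.07,.083),(.055,.07)):
        Q=W[f&(W[...,2]>lo)&(W[...,2]<hi)]; QL=L[f&(W[...,2]>lo)&(W[...,2]<hi)]
        print(lo,len(Q)); i=np.argsort(QL[:,1])[::max(1,len(Q)//25)]
        print(np.c_[QL[i],Q[i,2]].round(3).tolist())
E
```

```text
scene 2774 ((0.6759105920791626, 0.07087484002113342), (0.17923423647880554, 0.169912189245224), 82.20236206054688) [[0.5799999833106995, -0.006000000052154064], [0.7480000257492065, -0.028999999165534973], [0.7720000147819519, 0.14800000190734863], [0.6039999723434448, 0.17100000381469727]]
yaw -0.13609445592188327
0.07 140
[[-0.092, 0.086, 0.075], [-0.099, 0.093, 0.075], [-0.106, 0.097, 0.076], [-0.092, 0.098, 0.078], [-0.095, 0.099, 0.079], [-0.108, 0.101, 0.077], [-0.111, 0.102, 0.078], [-0.145, 0.103, 0.071], [-0.143, 0.105, 0.075], [-0.14, 0.106, 0.076], [-0.152, 0.107, 0.071], [-0.156, 0.109, 0.078], [-0.164, 0.11, 0.077], [-0.178, 0.112, 0.07], [-0.181, 0.113, 0.072], [-0.16, 0.114, 0.078], [-0.169, 0.116, 0.078], [-0.195, 0.117, 0.075], [-0.198, 0.119, 0.077], [-0.196, 0.121, 0.077], [-0.18, 0.122, 0.077], [-0.219, 0.124, 0.076], [-0.216, 0.125, 0.077], [-0.231, 0.127, 0.071], [-0.233, 0.128, 0.073], [-0.23, 0.129, 0.078], [-0.254, 0.132, 0.077], [-0.246, 0.135, 0.074]]
0.055 393
[[-0.171, -0.08, 0.064], [-0.168, -0.073, 0.064], [-0.172, -0.066, 0.062], [-0.17, -0.058, 0.065
[... 1452 characters left out ...]
, [-0.219, 0.132, 0.071], [-0.23, 0.135, 0.074], [-0.238, 0.139, 0.071]]
0.055 205
[[-0.156, -0.081, 0.069], [-0.159, -0.067, 0.07], [-0.156, -0.051, 0.065], [-0.155, -0.034, 0.064], [-0.158, -0.018, 0.07], [-0.158, -0.001, 0.069], [-0.158, 0.017, 0.069], [-0.154, 0.043, 0.066], [-0.157, 0.065, 0.068], [-0.094, 0.096, 0.061], [-0.12, 0.099, 0.069], [-0.112, 0.1, 0.059], [-0.138, 0.103, 0.062], [-0.12, 0.105, 0.06], [-0.149, 0.108, 0.064], [-0.149, 0.11, 0.058], [-0.138, 0.112, 0.07], [-0.167, 0.113, 0.069], [-0.186, 0.116, 0.059], [-0.19, 0.119, 0.066], [-0.186, 0.121, 0.065], [-0.212, 0.122, 0.069], [-0.175, 0.125, 0.066], [-0.22, 0.128, 0.056], [-0.208, 0.13, 0.068], [-0.234, 0.135, 0.07]]
```

View pics/crop.png

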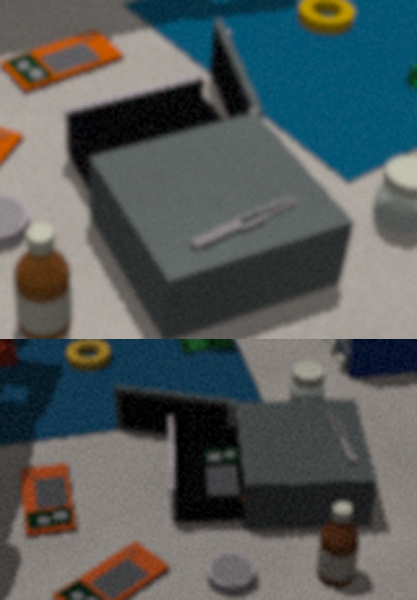

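Black phone confirmed in the tray at crop (222,470). The fit gives box centre (0.676, 0.071), yaw −0.136, tray out about 90 mm and door open about 1.82. I'll move to 50 mm in front of the tray front, high up, with the fingers shut.

Call:
move_arm(targets=[[-1,-0.8,-0.63,0,0,0,-0.02],[-1,-1.6,-1.26,0,0,0,-0.04],[-1,-2.4,-1.9,0,0,0,-0.06],[-1,-3.2,-2.52,0,0,0,-0.08],[-1,-4.0,-3.15,0,0,0,-0.1],[-1,-4.8,-3.78,0,0,0,-0.12],[-1,-5.6,-4.4,0,0,0,-0.14],[-1,-6.4,-5.04,0,0,0,-0.16],[-1,-7.2,-5.67,0,0,0,-0.17],[-1,-8.0,-6.3,0,0,0,-0.17],[-1,-8.0,-6.3,0,0,0,-0.17],[-1,-8.0,-6.3,0,0,0,-0.17]])

```text
time_s: 1.8
ee_pos: [0.4529, 0.1013, 0.2193]
eef_rot: [-3.142, -0.0, 3.0]
force: [-0.2, 0.1, -0.3]
grip_width: 0.0018
grip_force: 0.0
```

```bash
cat >> h.py <<'E'
from scipy.spatial.transform import Rotation as Ro
def wrist():
    o=ctrl.get_obs(); im,d=ctrl.camera("wrist"); p=ctrl.camera_params("wrist")
    K=np.array(p["intrinsics"]); T=np.array(p["T_tool_cam"]); v,u=np.mgrid[0:400,0:640]
    c=np.stack([(u-K[0,2])/K[0,0]*d,(v-K[1,2])/K[1,1]*d,d],-1)
    t=c@T[:3,:3].T+T[:3,3]; return im,d,t@Ro.from_euler("xyz",o["eef_rot"]).as_matrix().T+np.array(o["ee_pos"])
B=np.array([.676,.071]); yaw=-.136
def tobox(W):
    c,s=np.cos(yaw),np.sin(yaw); x,y=W[...,0]-B[0],W[...,1]-B[1]; return np.stack([c*x+s*y,-s*x+c*y,W[...,2]],-1)
E
python3 - <<'E'
from h import *
o=ctrl.get_obs(); print(o["time_s"],o["ee_pos"],o["eef_rot"],o["force"],o["grip_width"],tobox(np.array(o["ee_pos"])))
im,d,W=wrist(); cv2.imwrite("pics/wrist1.png",im[...,::-1]); L=tobox(W)
ok=d>0
m=ok&(L[...,2]>.05)&(L[...,2]<.074)&(abs(L[...,1])<.075)&(L[...,0]<-.09)&(L[...,0]>-.25)
print("tray rim x",np.percentile(L[m][:,0],[2,25,50,75,98]),m.sum())
for y0 in (-.06,0,.06):
    k=m&(abs(L[...,1]-y0)<.012); print(y0,np.percentile(L[k][:,0],[5,50,95]) if k.sum() else None)
m=ok&(L[...,2]>.06)&(L[...,2]<.09)&(L[...,1]>.085)&(L[...,0]<-.1)&(L[...,0]>-.3)
P=L[m]; print(len(P)); 
for a in np.arange(-.27,-.1,.02):
    k=abs(P[:,0]-a)<.006
    if k.sum(): print(a.round(2),np.percentile(P[k,1],[2,50,98]).round(3))
E
```

```text
1.8 [0.45288893 0.1013179  0.21926036] [-3.14154506e+00 -3.83485240e-04  3.00008076e+00] [-0.15041053  0.12183226 -0.26632058] 0.0018065601102553789 [-2.25161455e-01 -2.11706916e-04  2.19260356e-01]
tray rim x [-0.18154945 -0.18070906 -0.18005601 -0.17758897 -0.17153148] 1174
-0.06 [-0.18039408 -0.17941862 -0.17137394]
0 [-0.18105429 -0.18058182 -0.17718969]
0.06 [-0.1815939  -0.18086315 -0.17334899]
2352
-0.25 [0.127 0.133 0.148]
-0.23 [0.122 0.127 0.134]
-0.21 [0.117 0.122 0.129]
-0.19 [0.112 0.117 0.124]
-0.17 [0.107 0.112 0.119]
-0.15 [0.102 0.107 0.114]
-0.13 [0.097 0.102 0.109]
-0.11 [0.103 0.384 0.4  ]
```

View pics/wrist1.png

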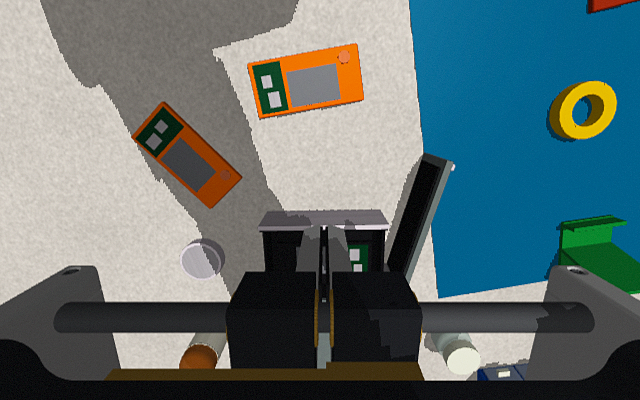

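The wrist view shows the tray front rim at (322,218), the phone's green board in the tray at (358,255), and the door at (425,210). The measured front is at box x = −0.181. I'll go down, then push.

Call:
move_arm(targets=[[-1,0,0,0.6,0,0,0],[-1,0,0,1.3,0,0,0],[-1,0,0,2.0,0,0,0],[-1,0,0,2.7,0,0,0],[-1,0,0,3.2,0,0,0],[-1,0,0,3.4,0,0,0],[-1,0,0,3.4,0,0,0],[-1,-0.25,0,3.4,0,0,0],[-1,-0.5,0,3.4,0,0,0],[-1,-0.65,0,3.4,0,0,0],[-1,-0.75,0,3.4,0,0,0],[-1,-0.85,0,3.4,0,0,0]])

```text
time_s: 3.05
ee_pos: [0.4948, 0.0967, 0.05]
eef_rot: [3.141, 0.0, 3.003]
force: [-2.4, 1.0, 1.4]
grip_width: 0.0005
grip_force: 0.6
```

Call:
move_arm(targets=[[-1,-0.12,0,0,0,0,0],[-1,-0.26,0,0,0,0,0],[-1,-0.42,0,0,0,0,0],[-1,-0.58,0,0,0,0,0],[-1,-0.74,0,0,0,0,0],[-1,-0.9,0,0,0,0,0],[-1,-1.06,0,0,0,0,0],[-1,-1.22,0,0,0,0,0],[-1,-1.36,0,0,0,0,0],[-1,-1.48,0,0,0,0,0],[-1,-1.58,0,0,0,0,0],[-1,-1.64,0,0,0,0,0]])

```text
time_s: 4.25
ee_pos: [0.5762, 0.085, 0.0494]
eef_rot: [-3.142, 0.0, 3.003]
force: [-0.6, 0.4, -0.3]
grip_width: 0.0003
grip_force: 0.6
```

Call:
move_arm(targets=[[-1,-0.05,0,0,0,0,0],[-1,-0.1,0,0,0,0,0],[-1,-0.14,0,0,0,0,0],[-1,-0.18,0,0,0,0,0],[-1,-0.18,0,0,0,0,0]])

```text
time_s: 4.75
ee_pos: [0.5815, 0.0843, 0.0494]
eef_rot: [-3.14, -0.009, 3.003]
force: [-31.5, 1.6, 18.2]
grip_width: 0.0004
grip_force: 15.7
```

Stop reached (31 N), so the tray is home. I'll back off, rise, and work out the door path.

Call:
move_arm(targets=[[-1,0.2,0,0,0,0,0],[-1,0.6,0,0,0,0,0],[-1,1.1,0,0,0,0,0],[-1,1.5,0,-0.5,0,0,0],[-1,1.5,0,-1.2,0,0,0],[-1,1.5,0,-2.0,0,0,0],[-1,1.5,0,-2.4,0,0,0],[-1,1.5,0,-2.4,0,0,0]])

```text
time_s: 5.55
ee_pos: [0.5117, 0.0943, 0.1725]
eef_rot: [3.14, 0.006, 3.003]
force: [0.7, 0.1, -1.0]
grip_width: 0.0001
grip_force: 0.0
```

```bash
cat >> h.py <<'E'
H=np.array([-.087,.088])
def pose(th,r=.115,off=.019):   # world xy, tool yaw for door angle th
    a=yaw-th; R=lambda a:np.array([[np.cos(a),-np.sin(a)],[np.sin(a),np.cos(a)]])
    return B+R(yaw)@H+R(a)@np.array([-off,-r]), np.pi+a
def rel(o,pts):
    R=Ro.from_euler("xyz",o["eef_rot"]).as_matrix()
    for (p,y,z) in pts:
        d=R.T@(np.r_[p,z]-np.array(o["ee_pos"]))/.05
        print(d.round(2), "turn z", -round((y-o["eef_rot"][2]+np.pi)%(2*np.pi)-np.pi,3), p.round(3))
E
python3 - <<'E'
from h import *
im,d,W=wrist(); L=tobox(W); cv2.imwrite("pics/wrist2.png",im[...,::-1])
m=(d>0)&(L[...,2]>.02)&(L[...,2]<.072)&(abs(L[...,1])<.07)&(L[...,0]>-.2)&(L[...,0]<-.07)
print("front x",np.percentile(L[m][:,0],[2,25,50,75,98]),m.sum())
for y0 in (-.06,-.03,.03,.06):
    k=m&(abs(L[...,1]-y0)<.01); print(y0,k.sum(),np.percentile(L[k][:,0],[5,50,95]) if k.sum() else None)
m=(d>0)&(L[...,2]>.076)&(L[...,2]<.086)&(abs(L[...,1])<.08)&(L[...,0]<-.03); print("box edge",np.percentile(L[m][:,0],[1,5,50]) if m.any() else None)
o=ctrl.get_obs(); print(o["ee_pos"],o["eef_rot"],o["force"])
p,y=pose(1.82,off=.06); rel(o,[(p,y,o["ee_pos"][2]),(p,y,.052)])
E
```

```text
front x [-0.08753226 -0.08686769 -0.08635147 -0.0858563  -0.08517375] 1466
-0.06 344 [-0.08633067 -0.08573247 -0.08512783]
-0.03 216 [-0.08656483 -0.08602784 -0.08538579]
0.03 187 [-0.08738446 -0.08670018 -0.08602255]
0.06 367 [-0.08756983 -0.08697081 -0.08636564]
box edge None
[0.51087859 0.09418634 0.17030821] [3.14108039e+00 2.66379575e-03 3.00273466e+00] [ 0.11525781  0.39109039 -0.22309083]
[0.35 3.48 0.  ] turn z 1.817 [0.518 0.269]
[0.35 3.48 2.37] turn z 1.817 [0.518 0.269]
```

View pics/wrist2.png

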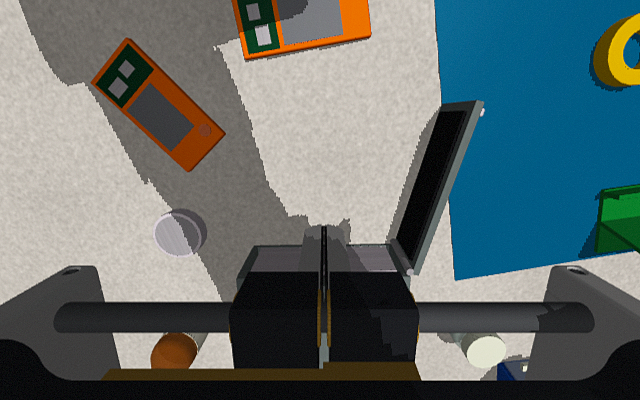

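Tray flush: its panel spans (245–395, 260) level with the box front, and the door at (435,185) is untouched. Next I cross over the door to its outside, turning on the way.

Call:
move_arm(targets=[[-1,0.05,0.4,0,0,0,0.14],[-1,0.1,0.8,0,0,0,0.28],[-1,0.15,1.2,0,0,0,0.42],[-1,0.2,1.6,0,0,0,0.56],[-1,0.25,2.0,0,0,0,0.7],[-1,0.3,2.4,0,0,0,0.84],[-1,0.35,2.8,0,0,0,0.98],[-1,0.35,3.2,0,0,0,1.12],[-1,0.35,3.48,0,0,0,1.26],[-1,0.35,3.48,0,0,0,1.4],[-1,0.35,3.48,0,0,0,1.54],[-1,0.35,3.48,0,0,0,1.68]])

```text
time_s: 6.8
ee_pos: [0.5167, 0.2688, 0.1674]
eef_rot: [-3.14, 0.002, 1.317]
force: [-0.9, 0.8, 0.2]
grip_width: 0.0006
grip_force: 0.0
```

Call:
move_arm(targets=[[-1,0,0,0,0,0,0.14],[-1,0,0,0.5,0,0,0.14],[-1,0,0,1.0,0,0,0.14],[-1,0,0,1.6,0,0,0.14],[-1,0,0,2.1,0,0,0.14],[-1,0,0,2.35,0,0,0.14],[-1,0,0,2.35,0,0,0.14]])

```text
time_s: 7.5
ee_pos: [0.5161, 0.2684, 0.0495]
eef_rot: [-3.139, 0.003, 1.183]
force: [-0.1, -0.8, 0.2]
grip_width: 0.0007
grip_force: 0.0
```

```bash
python3 - <<'E'
from h import *
o=ctrl.get_obs(); print(o["time_s"],o["ee_pos"],o["eef_rot"],o["force"])
rel(o,[(*pose(t),.052) for t in [1.84]+list(np.arange(1.8,.9,-.08))])
E
```

```text
7.5 [0.51605924 0.26842098 0.0494965 ] [-3.13873305e+00  3.02473394e-03  1.18278438e+00] [-0.05525375 -0.75278591  0.15973638]
[-0.75  0.04 -0.05] turn z 0.017 [0.504 0.233]
[-0.85  0.02 -0.05] turn z -0.023 [0.501 0.229]
[-1.03  0.   -0.05] turn z -0.103 [0.497 0.221]
[-1.22  0.   -0.05] turn z -0.183 [0.493 0.212]
[-1.4   0.01 -0.05] turn z -0.263 [0.49  0.203]
[-1.59  0.04 -0.05] turn z -0.343 [0.488 0.194]
[-1.77  0.08 -0.04] turn z -0.423 [0.486 0.185]
[-1.95  0.13 -0.04] turn z -0.503 [0.485 0.176]
[-2.12  0.2  -0.04] turn z -0.583 [0.485 0.166]
[-2.29  0.28 -0.04] turn z -0.663 [0.486 0.157]
[-2.45  0.38 -0.04] turn z -0.743 [0.487 0.148]
[-2.6   0.49 -0.04] turn z -0.823 [0.489 0.139]
[-2.74  0.61 -0.04] turn z -0.903 [0.492 0.13 ]
```

Call:
move_arm(targets=[[-1,-0.4,0.03,0,0,0,0.02],[-1,-0.7,0.04,0,0,0,0.02],[-1,-0.85,0.02,0,0,0,-0.02],[-1,-1.03,0,0,0,0,-0.1],[-1,-1.22,0,0,0,0,-0.18],[-1,-1.4,0.01,0,0,0,-0.26],[-1,-1.59,0.04,0,0,0,-0.34],[-1,-1.77,0.08,0,0,0,-0.42],[-1,-1.95,0.13,0,0,0,-0.5],[-1,-2.12,0.2,0,0,0,-0.58],[-1,-2.29,0.28,0,0,0,-0.66],[-1,-2.45,0.38,0,0,0,-0.74]])

```text
time_s: 8.7
ee_pos: [0.4888, 0.1482, 0.053]
eef_rot: [3.14, 0.0, 1.926]
force: [-1.0, 1.7, -0.2]
grip_width: 0.0004
grip_force: 0.5
```

```bash
python3 - <<'E'
from h import *
o=ctrl.get_obs(); print(o["time_s"],o["ee_pos"],o["eef_rot"],o["force"])
rel(o,[(*pose(t),.05) for t in np.arange(1.0,.02,-.08)])
E
```

```text
8.7 [0.48883334 0.14820883 0.05304354] [3.14009127e+00 9.34644749e-05 1.92618900e+00] [-1.04221617  1.7256282  -0.19980765]
[-0.18 -0.05  0.06] turn z -0.079 [0.489 0.139]
[-0.37 -0.06  0.06] turn z -0.159 [0.492 0.13 ]
[-0.55 -0.06  0.06] turn z -0.239 [0.496 0.121]
[-0.74 -0.03  0.06] turn z -0.319 [0.5   0.113]
[-0.92  0.    0.06] turn z -0.399 [0.505 0.105]
[-1.1   0.05  0.06] turn z -0.479 [0.51  0.098]
[-1.28  0.12  0.06] turn z -0.559 [0.517 0.09 ]
[-1.44  0.2   0.06] turn z -0.639 [0.523 0.084]
[-1.61  0.29  0.06] turn z -0.719 [0.53  0.078]
[-1.76  0.39  0.06] turn z -0.799 [0.538 0.072]
[-1.91  0.51  0.06] turn z -0.879 [0.546 0.068]
[-2.04  0.64  0.06] turn z -0.959 [0.554 0.064]
[-2.17  0.78  0.06] turn z -1.039 [0.563 0.06 ]
```

Call:
move_arm(targets=[[-1,-0.18,-0.03,0,0,0,-0.08],[-1,-0.37,-0.05,0,0,0,-0.16],[-1,-0.55,-0.05,0,0,0,-0.24],[-1,-0.74,-0.03,0,0,0,-0.32],[-1,-0.92,0,0,0,0,-0.4],[-1,-1.1,0.05,0,0,0,-0.48],[-1,-1.28,0.12,0,0,0,-0.56],[-1,-1.44,0.2,0,0,0,-0.64],[-1,-1.61,0.29,0,0,0,-0.72],[-1,-1.76,0.39,0,0,0,-0.8],[-1,-1.91,0.51,0,0,0,-0.88],[-1,-2.04,0.64,0,0,0,-0.94]])

```text
time_s: 9.9
ee_pos: [0.5544, 0.0635, 0.0531]
eef_rot: [3.141, 0.001, 2.866]
force: [-0.0, 1.1, -0.3]
grip_width: 0.0007
grip_force: 0.4
```

```bash
python3 - <<'E'
from h import *
o=ctrl.get_obs(); print(o["time_s"],o["ee_pos"],o["eef_rot"],o["force"])
rel(o,[(pose(t,off=f)[0],pose(t)[1],.05) for t,f in [(.1,.019),(.06,.019),(.03,.019),(0,.019),(0,.015),(0,.013)]])
E
```

```text
9.9 [0.55439008 0.06347174 0.05308076] [3.14110365e+00 1.30316000e-03 2.86591912e+00] [-0.02051719  1.05035988 -0.29187149]
[-0.04 -0.01  0.06] turn z -0.04 [0.556 0.063]
[-0.14 -0.02  0.06] turn z -0.08 [0.561 0.061]
[-0.21 -0.02  0.06] turn z -0.11 [0.564 0.06 ]
[-0.28 -0.02  0.06] turn z -0.14 [0.567 0.059]
[-0.35 -0.01  0.06] turn z -0.14 [0.571 0.058]
[-0.39 -0.01  0.06] turn z -0.14 [0.573 0.058]
```

Call:
move_arm(targets=[[-1,-0.06,-0.01,0,0,0,-0.04],[-1,-0.14,-0.02,0,0,0,-0.08],[-1,-0.21,-0.02,0,0,0,-0.11],[-1,-0.28,-0.02,0,0,0,-0.14],[-1,-0.32,-0.01,0,0,0,-0.14],[-1,-0.32,-0.01,0,0,0,-0.14]])

```text
time_s: 10.5
ee_pos: [0.5654, 0.0591, 0.053]
eef_rot: [-3.14, -0.009, 3.003]
force: [-36.9, 0.8, 24.7]
grip_width: 0.0003
grip_force: 18.5
```

Firm stop, as expected for a shut door. I'll back off, rise and check.

Call:
move_arm(targets=[[-1,0.2,0,0,0,0,0],[-1,0.6,0,0,0,0,0],[-1,1.1,0,0,0,0,0],[-1,1.5,0,-0.6,0,0,0],[-1,1.8,0,-1.4,0,0,0],[-1,2.0,0,-2.2,0,0,0],[-1,2.0,0,-3.0,0,0,0],[-1,2.0,0,-3.4,0,0,0],[-1,2.0,0,-3.4,0,0,0]])

```text
time_s: 11.4
ee_pos: [0.4709, 0.0727, 0.2257]
eef_rot: [3.14, 0.007, 3.003]
force: [0.7, -0.2, -1.0]
grip_width: 0.0007
grip_force: 0.0
```

```bash
python3 - <<'E'
from h import *
im,d,W=wrist(); L=tobox(W); cv2.imwrite("pics/wrist3.png",im[...,::-1])
s,_=ctrl.camera("side"); cv2.imwrite("pics/side3.png",cv2.resize(s[100:300,180:440,::-1],None,fx=3,fy=3))
m=(d>0)&(L[...,2]>.072)&(L[...,2]<.084)&(L[...,0]>-.2)&(L[...,0]<-.06)
for y0 in (-.075,-.06,-.04,0,.04,.07):
    k=m&(abs(L[...,1]-y0)<.008); print(y0,k.sum(),np.percentile(L[k][:,0],[5,50,95]).round(4) if k.sum() else None)
print(ctrl.get_obs()["force"],ctrl.get_obs()["ee_pos"])
E
```

```text
-0.075 33 [-0.0992 -0.0987 -0.0981]
-0.06 21 [-0.0994 -0.0989 -0.0985]
-0.04 0 None
0 2 [-0.0997 -0.0992 -0.0988]
0.04 45 [-0.1004 -0.0995 -0.0986]
0.07 101 [-0.1006 -0.0978 -0.0851]
[ 0.8654866   0.13282895 -1.22817204] [0.46973951 0.07260359 0.22192895]
```

View pics/wrist3.png

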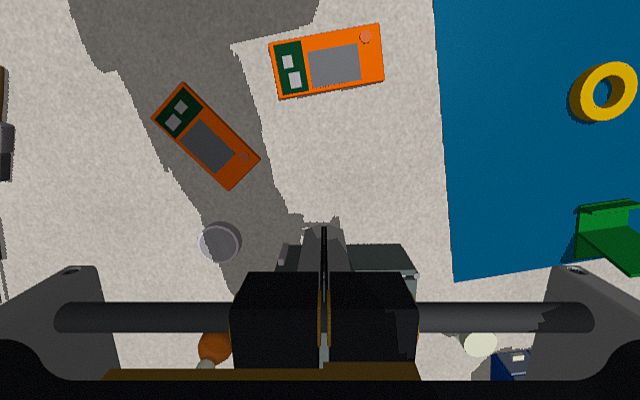

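View pics/side3.png

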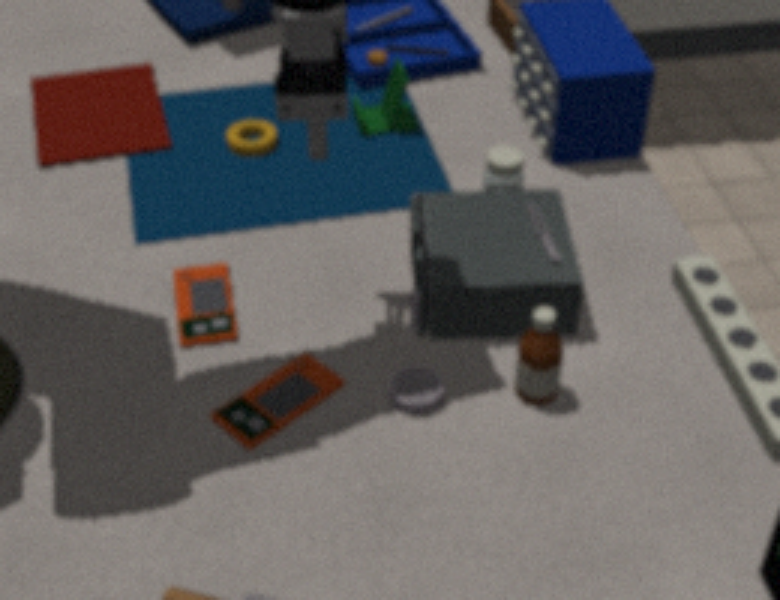

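In both views the door is shut flush over the box front: side crop (420,265), wrist (350,262). Its outside face lies at box x ≈ −0.099 along its whole width (−0.098 expected), and the bystanders in view are where they were.

```bash
python3 -c "
from station import ctrl
print(ctrl.hand_in())"
```

```text
the job is handed in; nothing more can be done
None
```

The tray with the phone is pushed fully home and the door swung shut, with the job handed in at about 11.5 s; the hand-in gave no verdict back.

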